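# Turn the sharpening stone over and hold it level above the drip tray

### The arm

A 6-joint arm with a two-finger parallel gripper is mounted at the origin on a cart in front of the work surface, level with it; the furniture and walls round the work are solid. World frame = base frame: x ahead of the robot, y to its left, z up, the work surface at z = 0. Lengths are in m, angles in degrees, forces in N, time in s.
With the tool pointing down it reaches from about 0.3 to 0.75 m from the base axis. Payload 8.5 kg.
Tool frame: the origin (TCP) lies midway between the tips of the shut fingers; the grasp point (between the pads) lies 19 mm behind it; z points along the fingers, y is the direction in which the jaws open and shut (so a half turn about z gives the same grasp; the last joint's range is limited). The gripper opens to 85 mm and grips with 20 to 120 N. Pads are 22 mm wide; open, the fingers measure 114 mm over their backs; the gripper's body (76 mm by 85 mm) begins 54 mm behind the grasp point. The pads swing forward as they close: fully open they stand 13 mm farther back than shut.
Start: joints at [64.555, 21.807, 74.336, -0, 83.858, -12.336], TCP at [0.125, 0.536, 0.231] pointing down, gripper open.
Joint ranges: [-178.18, 178.18], [-50.72, 133.34], [12.68, 142.11], [-81.47, 261.47], [9.98, 163.14], [-165.26, 165.26]. Speed limits (degrees/s): [136.94, 136.94, 180, 180, 180, 180].

### API

Orientations are given as a 3x3 rotation matrix whose columns are the frame's x, y, z axes.
In Python, from rig import env gives the robot as it stands.
- The arm moves only by the shell command python3 -m inch 'ROWS' [FORCE]. ROWS is text: rows parted by semicolons, each of 5 numbers parted by spaces: the finger opening in mm, from 0 to 85.4, then the shift along the tool's x, y, z in mm, then the turn about the tool's z in degrees. In form: jaw dx dy dz turn; .... A call has 1 to 10 rows; each row is the pose to reach, as a shift and turn from the pose commanded when the call began, along the tool's axes at that moment; what a row does not reach only later rows make up. A row lasts 1/8 s, in which the tool goes at most 62.5 mm and 10.7 degrees, less where a joint would pass 70% of its speed; a pose out of reach is approached as far as the arm can. A call with a gripper value outside its range is refused whole. The fingers move at their own pace and stop on an object; FORCE is the grip in N (left out, the last holds). Time passes only in rows, so rows that repeat a pose let the fingers close. It gives the time, the measured TCP pose, the force and the opening at its end, in the units of the state.
- env.observe(): the state, without advancing time (a new reading comes with each control period).
- env.get_image(name): name is "side" or "top" or "wrist"; returns a dict with "color" (384x512x3 uint8, blue, green, red), "range_z" (384x512 float32, m along the optical axis (not along the pixel's ray), 0 where there is no reading), "fov_y" (degrees; the focal length in pixels is half the picture's height over the tangent of half this angle, whatever the lens; pixels are square), "cx", "cy" (the principal point, pixels), "R" (3x3) and "t" (3): a world point X has camera coordinates R X + t. Camera axes: x right, y down, z forward; pixel columns grow to the right and rows downward; lengths in m; the calibration is good to about 2 mm. A picture is of the moment at which its call begins.
- env.close_job(): hands the job in, once; it reports no verdict.
The state is a dict: "time_s": time; "q": joint angles; "qvel": joint speeds; "joint_efforts": joint torques, N m; "position": TCP position; "tool_rot": TCP orientation; "ft_force": force on the tool from outside, world axes, zero at the start; "wrist_torque": the same for the moment, N m; "grip_width": finger opening in m.
Only numpy, scipy, OpenCV 4.12 (cv2) and the standard library are available. Lean on these libraries where they do the work, as an engineer would, in place of code of your own. Each camera call takes 0.05 s, during which the arm holds its last target.

### The job

Take the grey sharpening stone off its low wooden base, turn it over so that the face that was underneath is on top, and hold it level and still, lengthwise over the middle of the drip tray with about 10 cm of air between them, ready to be splashed with water. The stone chips easily: set it down softly if you have to change your grip, never let it drop or fall over, and leave the drip tray, jigger, tamper and mug where they are. Finish while still holding the stone in the air; do not put it down.

Things in the scene. Friction and masses are not known exactly. Their poses are not given: they have to be found in the camera images.
- stone_center (a point): Centre of the loose grey sharpening stone, a block 55 x 150 x 23 mm, about 0.42 kg. Its x runs across the 55 mm width, y along the 150 mm length, z through the thickness: up at the start, down at the end. It starts flat on its base, lengthwise along it, roughly crosswise to the robot's forward direction. It can stand freely on a short end (23 x 55 mm foot) on the counter.
- whetstone: The same stone; this origin is the centre of the face that is underneath at the start (11.5 mm from the centre along its -z), with the same axes as the point.
- stone_base: Fixed low wooden base with rubber strips, 44 x 118 mm, its top 24 mm above the counter, narrower and shorter than the stone that lies on it. Origin: centre of its underside, on the counter; y along its length. Tall machines stand behind the work at x beyond 0.6, left of y = 0.27 and right of y = -0.27: keep the wrist clear of them when tilting outwards.
- drip_tray: Loose black drip tray with slotted metal grille, 94 x 218 x 18 mm, 0.45 kg, flat on the counter. Origin: centre of its underside; y along its 218 mm length, z up. It stands on the right and the stone's base on the left, or the other way round; at least 80 mm of free counter lies between stone and tray.
- bar_jigger: Steel double-cone measure, 44 mm across, 74 mm tall, standing behind the work; leave alone. Origin: centre of its underside.
- coffee_tamper: Coffee tamper with steel foot and black grip, 58 mm across, 82 mm tall, standing behind the work; leave alone. Origin: centre of its underside.
- small_mug: Small two-tone mug with a handle, 65 x 91 x 55 mm, standing behind the work; leave alone. Origin: centre of its underside.
Things that resemble listed ones, but are neither listed nor needed, are in the scene too. What is shaped like the stone_base but red is not meant.

How it is judged (in metres and radians):
On the way, in this order (a step that is already met when the one before it is completed fails the run):
1. the stone is lifted clear of its base (centre more than 60 mm above the counter) by the fingers (height (world z) of stone_center above 0.06 m and contact force between whetstone and the fingers above 1 N and contact force between whetstone and stone_base below 0.1 N), for 0.1 s.
2. the stone is turned over, its first underside up (angle between stone_center's own z axis and vertical above 2.9 rad), for 0.2 s.
At the end, for the whole second after the job is handed in: Stone upside down, level within 8 degrees, held by the fingers alone and still, centre 90 to 190 mm above the counter, within 30 mm of above the drip tray's middle, its length within 0.2 rad of the tray's; tray, jigger, tamper and mug within 25 mm of where they stood (angle between stone_center's own z axis and vertical above 3 rad and height (world z) of stone_center between 0.09 and 0.19 m and horizontal distance between stone_center and drip_tray below 0.03 m and angle between the y axis of stone_center and the y axis of drip_tray, either way round below 0.2 rad and linear speed of whetstone below 0.02 m/s and angular speed of whetstone below 0.1 rad/s and contact force between whetstone and the fingers above 2 N and contact force between whetstone and drip_tray below 0.1 N and contact force between whetstone and stone_base below 0.1 N and distance of each of drip_tray, bar_jigger, coffee_tamper, small_mug from where it was at the start of the episode below 0.025 m); the arm keeps its last pose, push and grip.
It fails at once if the stone falls over or is dropped (turns faster than 8 rad/s or moves faster than 1.5 m/s) (angular speed of whetstone above 8 rad/s or linear speed of whetstone above 1.5 m/s).
It fails at once if the tray, jigger, tamper or mug is knocked (moved more than 40 mm) (distance of any of drip_tray, bar_jigger, coffee_tamper, small_mug from where it was at the start of the episode above 0.04 m).
It also fails if it takes over 64 s, if anything falls off the work surface, if the arm or the gripper's body presses on something with over 40 N, if the wrist force passes 120 N, or if a joint passes its speed limit or range.

## Working session

There is one attempt and no reset: what is moved stays moved. The work goes in short steps, Python scripts to look and compute and a shell command to move; the robot and the scene stay as the last step left them, time stands still between calls to the robot, and variables do not carry over. Pictures are saved under pics/ and viewed, and the job is handed in when it is done.

```bash
ls; mkdir -p pics; cat > h.py <<'E'
from rig import env
import numpy as np, cv2
def pts(im):
    h,w=im["range_z"].shape; f=h/2/np.tan(np.radians(im["fov_y"])/2)
    v,u=np.mgrid[0:h,0:w]; z=im["range_z"].astype(float)
    c=np.stack([(u-im["cx"])/f*z,(v-im["cy"])/f*z,z],-1)
    P=(c-np.array(im["t"]))@np.array(im["R"]); P[z==0]=np.nan
    return P
def st():
    o=env.observe()
    print(round(o["time_s"],2),"pos",np.round(o["position"],4),"w",round(o["grip_width"],4),"F",np.round(o["ft_force"],1),"T",np.round(o["wrist_torque"],2)); return o
E
python3 - <<'E'
from h import *
o=st(); print(np.round(o["tool_rot"],3), np.round(o["q"],1))
for n in("top","side","wrist"):
    im=env.get_image(n); cv2.imwrite(f"pics/{n}0.png",im["color"]); np.savez(f"{n}0.npz",**im)
E
```

```text
pics
0.0 pos [0.1246 0.5354 0.2307] w 0.0854 F [-0.2  0.5 -0.5] T [-0.02 -0.04  0.01]
[[-0.974  0.227 -0.001]
 [ 0.227  0.974 -0.001]
 [ 0.    -0.001 -1.   ]] [ 64.6  21.8  74.4   0.   83.9 -12.3]
```

View pics/top0.png

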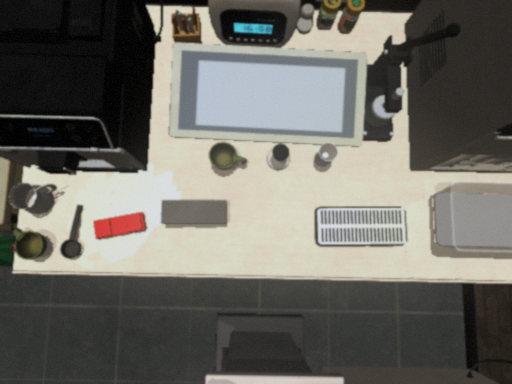

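View pics/side0.png

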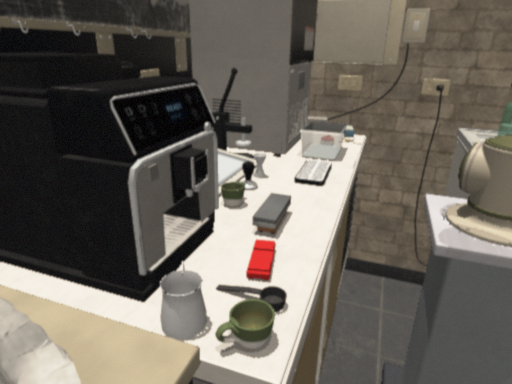

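```bash
python3 - <<'E'
from h import *
im=dict(np.load("top0.npz")); P=pts(im); c=im["color"].astype(int)
for (u,v) in [(195,213),(361,226),(120,226),(180,260),(265,260),(227,155),(280,155),(326,153),(50,300)]:
    print((u,v),np.round(P[v,u],4))
def rect(m,name):
    q=P[m][:, :2]; r=cv2.minAreaRect((q*1000).astype(np.float32)); print(name,m.sum(),np.round(r[0],1),np.round(r[1],1),round(r[2],2),"z",np.round(np.nanmedian(P[m][:,2]),4))
Z=P[...,2]
m=(Z>.03)&(Z<.06); m[:, :158]=0;m[:,235:]=0;m[:195]=0;m[232:]=0; rect(m,"stone")
m=(Z>.008)&(Z<.04); m[:, :305]=0;m[:,415:]=0;m[:198]=0;m[252:]=0; rect(m,"tray")
for nm,(u0,u1,v0,v1) in dict(mug=(205,250,140,175),tamp=(268,292,142,170),jig=(313,340,142,170)).items():
    m=np.zeros_like(Z,bool); m[v0:v1,u0:u1]=1; m&=(Z>.01); rect(m,nm); print(np.nanmax(Z[m]))
cv2.imwrite("pics/crop0.png",cv2.resize(im["color"][180:260,80:420],None,fx=2.3,fy=2.3,interpolation=cv2.INTER_CUBIC))
E
```

```text
(195, 213) [0.5169 0.1916 0.0466]
(361, 226) [ 0.4968 -0.2004  0.0204]
(120, 226) [0.4846 0.3693 0.0215]
(180, 260) [ 4.079e-01  2.284e-01 -2.000e-04]
(265, 260) [0.412  0.0258 0.0008]
(227, 155) [0.6645 0.1233 0.0093]
(280, 155) [ 6.508e-01 -4.000e-04  7.850e-02]
(326, 153) [ 0.6673 -0.1136  0.0419]
(50, 300) [ 0.2023  0.8994 -0.8009]
stone 1551 [520.5 196.6] [ 53.4 148.4] 1.3 z 0.0475
tray 2560 [ 498.6 -200. ] [ 93.3 218.1] 1.19 z 0.0181
mug 570 [663.4 113.4] [ 67.1 107.3] 20.75 z 0.0351
0.059292702041204334
tamp 453 [666.8  -4.5] [54.9 65.8] 88.31 z 0.0248
0.08494852345867329
jig 415 [ 672. -120.] [58.4 65.5] 2.13 z 0.0531
0.07888228311850502
```

View pics/wrist0.png

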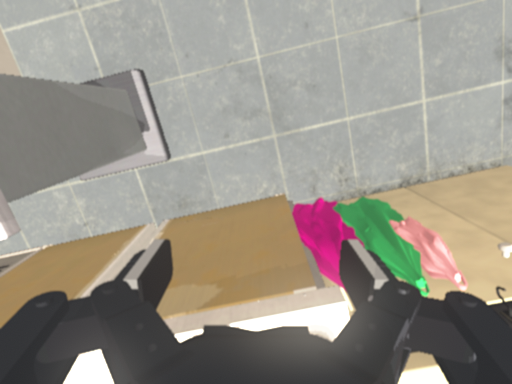

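View pics/crop0.png

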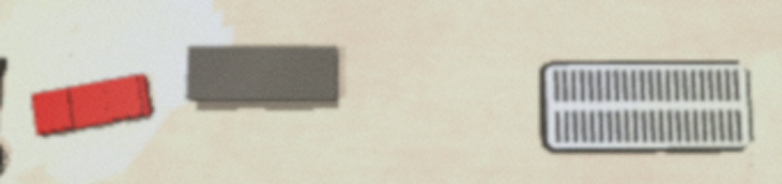

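```bash
cat >> h.py <<'E'
def go(x,y,z,yaw=None):
    "delta in tool axes (mm) and turn (deg) to target; yaw = heading of tool y axis, deg"
    o=st(); R=np.array(o["tool_rot"]); d=R.T@(np.array([x,y,z])-o["position"])*1000
    cur=np.degrees(np.arctan2(R[1,1],R[0,1]))
    t=0 if yaw is None else (cur-yaw+90)%180-90
    print("rows: d",np.round(d,1),"turn",round(t,1))
E
python3 -c "
from h import *
go(.5195,.2385,.22,1.3)"
```

```text
0.15 pos [0.1246 0.5354 0.2308] w 0.0856 F [-0.2  0.8  0.9] T [-0.01 -0.02  0.03]
rows: d [-451.9 -199.7   11. ] turn 75.6
```

```bash
python3 -m inch '85 -50 -22 1 8;85 -100 -44 2 17;85 -150 -66 4 25;85 -200 -88 5 33;85 -250 -110 6 42;85 -300 -132 7 50;85 -350 -155 8 59;85 -400 -177 9 67;85 -452 -200 11 75.6;85 -452 -200 11 75.6' 20; python3 - <<'E'
from h import *
go(.5195,.2385,.022,1.3)
im=env.get_image("wrist"); cv2.imwrite("pics/w1.png",im["color"])
P=pts(im); Z=P[...,2]
m=(Z>.04)&(Z<.055)&(abs(P[...,1]-.1965)<.1)&(abs(P[...,0]-.52)<.05); q=P[m][:,:2]*1000
r=cv2.minAreaRect(q.astype(np.float32)); print(m.sum(),r)
E
```

```text
time_s: 1.4
position: [0.5219, 0.2359, 0.2192]
tool_rot: [[-0.017, 1.0, -0.001], [1.0, 0.017, -0.001], [-0.001, -0.001, -1.0]]
ft_force: [-1.2, -0.4, -0.2]
grip_width: 0.0851
1.4 pos [0.5219 0.2359 0.2192] w 0.0851 F [-1.2 -0.4 -0.2] T [-0.02  0.02 -0.03]
rows: d [  2.8  -2.1 197.2] turn -0.3
5665 ((519.2866821289062, 194.9331817626953), (55.0045166015625, 150.54518127441406), 1.3737775087356567)
```

View pics/w1.png

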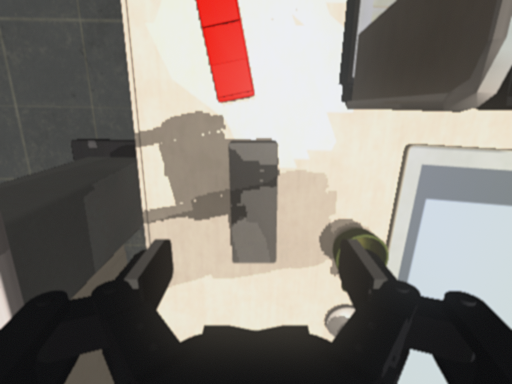

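```bash
python3 -m inch '85 1 -4 40 -0.3;85 1 -4 90 -0.3;85 1 -4 130 -0.3;85 1 -4 160 -0.3;85 1 -4 180 -0.3;85 1 -4 190 -0.3;85 1 -4 197 -0.3;85 1 -4 197 -0.3' 20; python3 -m inch '50 0 0 0 0;50 0 0 0 0;50 0 0 0 0;50 0 0 0 0;50 0 0 0 0;50 0 0 0 0' 20;python3 - <<'E'
from h import *
st()
for n in("wrist","side"): im=env.get_image(n); cv2.imwrite(f"pics/{n}2.png",im["color"] if n=="wrist" else cv2.resize(im["color"][150:260,180:340],None,fx=4,fy=4))
E
```

```text
time_s: 2.45
position: [0.5155, 0.2395, 0.0235]
tool_rot: [[-0.028, 1.0, 0.0], [1.0, 0.028, 0.0], [0.0, 0.0, -1.0]]
ft_force: [-0.6, -0.6, 0.4]
grip_width: 0.0846
time_s: 3.2
position: [0.5162, 0.2394, 0.0241]
tool_rot: [[-0.028, 1.0, 0.002], [1.0, 0.028, 0.0], [0.0, 0.002, -1.0]]
ft_force: [0.2, 1.3, 5.6]
grip_width: 0.055
3.2 pos [0.5162 0.2394 0.0241] w 0.055 F [0.2 1.3 5.6] T [ 0.01 -0.14  0.07]
```

View pics/wrist2.png

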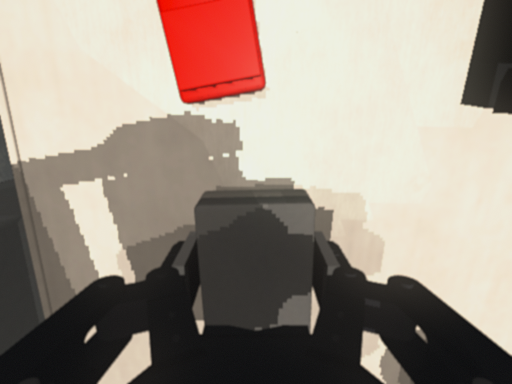

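View pics/side2.png

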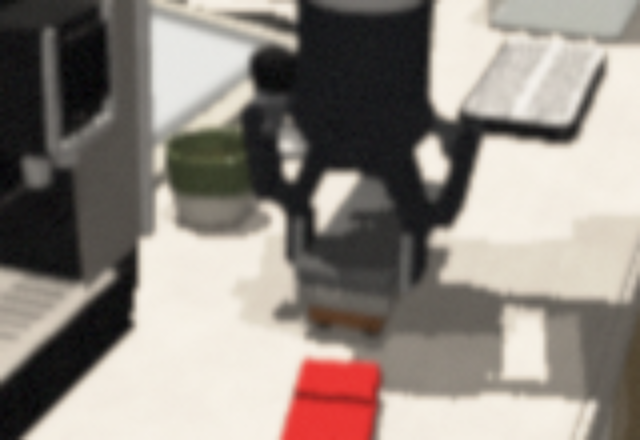

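```bash
python3 -m inch '50 0 0 -3 0;50 0 0 -6 0;50 0 0 -9 0;50 0 0 -12 0;50 0 0 -15 0;50 0 0 -18 0;50 0 0 -21 0;50 0 0 -25 0;50 0 0 -25 0' 20;python3 - <<'E'
from h import *
st()
for n in("wrist","side"): im=env.get_image(n); cv2.imwrite(f"pics/{n}3.png",im["color"] if n=="wrist" else cv2.resize(im["color"][150:260,180:340],None,fx=4,fy=4))
E
```

```text
time_s: 4.42
position: [0.5157, 0.2393, 0.0487]
tool_rot: [[-0.028, 1.0, 0.001], [1.0, 0.028, 0.0], [0.0, 0.001, -1.0]]
ft_force: [0.6, 0.4, -4.3]
grip_width: 0.0543
4.42 pos [0.5157 0.2393 0.0487] w 0.0543 F [ 0.6  0.4 -4.3] T [ 0.17  0.   -0.01]
```

View pics/side3.png

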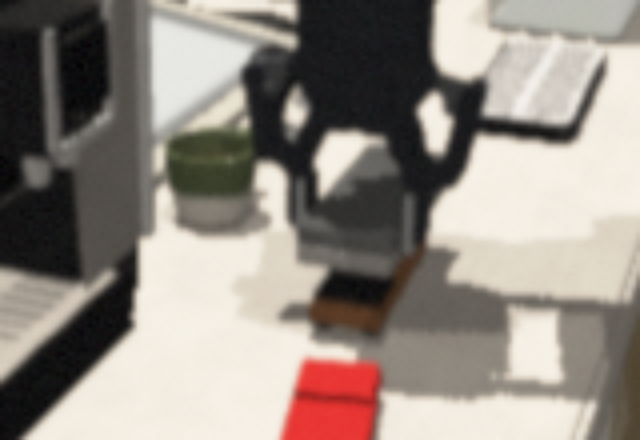

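View pics/wrist3.png

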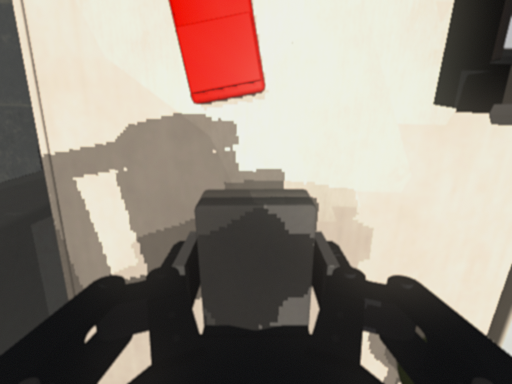

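```bash
python3 -m inch '50 0 0 8 0;50 0 0 15 0;50 0 0 20 0;50 0 0 23 0;50 0 0 25 0;50 0 0 25.5 0;70 0 0 25.5 0;85 0 0 25.5 0;85 0 0 25 0' 20; python3 -m inch '85 0 0 -20 0;85 0 0 -45 0;85 0 0 -55 0;85 -50 0 -55 0;85 -90 0 -55 0;85 -130 0 -55 0;85 -130 0 -55 0;85 -130 0 -55 0'; python3 - <<'E'
from h import *
im=env.get_image("top"); P=pts(im); Z=P[...,2]
m=(Z>.04)&(Z<.052)&(abs(P[...,1]-.1965)<.1)&(abs(P[...,0]-.52)<.045); q=P[m][:,:2]*1000
print(m.sum(),cv2.minAreaRect(q.astype(np.float32)))
st()
im=env.get_image("wrist"); P=pts(im); Z=P[...,2];cv2.imwrite("pics/w4.png",im["color"])
m=(Z>.04)&(Z<.052)&(abs(P[...,1]-.1965)<.1)&(abs(P[...,0]-.52)<.045); q=P[m][:,:2]*1000
print(m.sum(),cv2.minAreaRect(q.astype(np.float32)))
E
```

```text
time_s: 5.65
position: [0.5156, 0.2392, 0.0233]
tool_rot: [[-0.028, 1.0, 0.0], [1.0, 0.028, -0.0], [-0.0, 0.0, -1.0]]
ft_force: [-0.3, -0.7, -0.5]
grip_width: 0.0851
time_s: 6.65
position: [0.519, 0.1097, 0.078]
tool_rot: [[-0.028, 1.0, -0.001], [1.0, 0.028, 0.0], [0.0, -0.001, -1.0]]
ft_force: [0.1, 0.9, 0.6]
grip_width: 0.0851
514 ((517.905029296875, 202.30245971679688), (53.391666412353516, 137.11146545410156), 1.3216956853866577)
6.7 pos [0.519  0.1101 0.0781] w 0.0846 F [0.1 0.9 0.1] T [-0.    0.02 -0.02]
19187 ((516.9258422851562, 178.55596923828125), (55.25855255126953, 116.29568481445312), 1.7137889862060547)
```

View pics/w4.png

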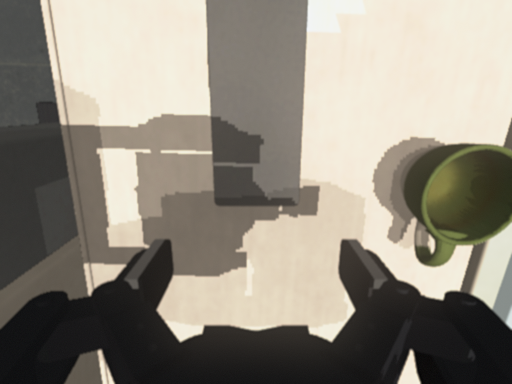

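```bash
python3 -m inch '85 12.5 0 15 0;85 12.5 0 30 0;85 12.5 0 40 0;85 12.5 0 47 0;85 12.5 0 47 0;50 12.5 0 47 0;50 12.5 0 47 0;50 12.5 0 47 0;50 12.5 0 47 0;50 12.5 0 47 0' 20;  python3 - <<'E'
from h import *
st()
im=env.get_image("wrist"); P=pts(im); Z=P[...,2];cv2.imwrite("pics/w5.png",im["color"])
E
```

```text
time_s: 8.0
position: [0.5192, 0.1218, 0.0319]
tool_rot: [[-0.028, 1.0, 0.001], [1.0, 0.028, -0.0], [-0.0, 0.001, -1.0]]
ft_force: [-0.9, -0.8, 5.8]
grip_width: 0.0545
8.0 pos [0.5192 0.1218 0.0319] w 0.0545 F [-0.9 -0.8  5.8] T [-0.08  0.1   0.04]
```

View pics/w5.png

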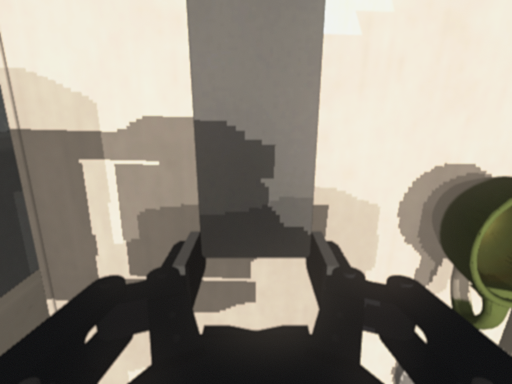

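```bash
python3 -m inch '50 0 0 -3 0;50 0 0 -6 0;50 0 0 -9 0;50 0 0 -12 0;50 0 0 -15 0;50 0 0 -18 0;50 0 0 -18 0' 20;  python3 - <<'E'
from h import *
st()
im=env.get_image("wrist"); P=pts(im); np.save("P.npy",P);cv2.imwrite("pics/w6.png",im["color"])
for v in (30,80,130,180,230): print(v,np.round(P[v,255],4))
E
```

```text
time_s: 8.93
position: [0.5189, 0.1217, 0.0495]
tool_rot: [[-0.028, 1.0, 0.0], [1.0, 0.028, -0.0], [-0.0, 0.0, -1.0]]
ft_force: [0.5, -0.4, -2.6]
grip_width: 0.0544
8.93 pos [0.5189 0.1217 0.0495] w 0.0544 F [ 0.5 -0.4 -2.6] T [-0.15  0.02 -0.  ]
30 [0.515  0.2262 0.0506]
80 [0.5156 0.205  0.0542]
130 [0.5162 0.183  0.0569]
180 [0.5169 0.1598 0.0603]
230 [0.5175 0.1353 0.0638]
```

View pics/w6.png

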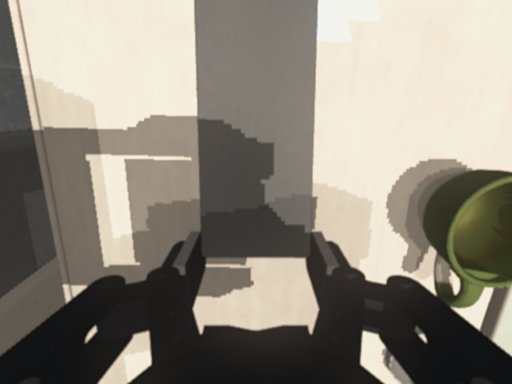

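```bash
python3 -m inch '50 0 0 0 0;50 0 0 0 0;50 0 0 -4 0;50 0 0 -8 0;50 -8 0 -8 0;50 -16 0 -8 0;50 -25 0 -8 0;50 -25 0 -5 0;50 -25 0 -3 0' 80; python3 -m inch '50 0 0 0 0;50 0 0 0 0;50 1 0 -5 0;50 3 0 -11 0;50 6 0 -17 0;50 9 0 -24 0;50 13 0 -32 0;50 17 0 -40 0;50 17 0 -43 0;50 17 0 -43 0' 20;  python3 - <<'E'
from h import *
st()
im=env.get_image("wrist"); P=pts(im);cv2.imwrite("pics/w7.png",im["color"])
for v in (30,80,130,180,230): print(v,np.round(P[v,255],4))
im=env.get_image("side");cv2.imwrite("pics/s7.png",cv2.resize(im["color"][120:260,180:340],None,fx=4,fy=4))
E
```

```text
time_s: 10.1
position: [0.5196, 0.0968, 0.0521]
tool_rot: [[-0.027, 1.0, -0.0], [1.0, 0.027, 0.0], [0.0, -0.0, -1.0]]
ft_force: [0.1, -0.1, -2.8]
grip_width: 0.0524
time_s: 11.35
position: [0.5191, 0.1138, 0.0954]
tool_rot: [[-0.028, 1.0, 0.0], [1.0, 0.028, -0.0], [-0.0, 0.0, -1.0]]
ft_force: [-0.7, 0.4, -3.6]
grip_width: 0.0524
11.35 pos [0.5191 0.1138 0.0954] w 0.0524 F [-0.7  0.4 -3.6] T [-0.29 -0.01  0.02]
30 [0.5152 0.2192 0.092 ]
80 [0.5158 0.1974 0.0968]
130 [0.5164 0.1748 0.0999]
180 [0.5171 0.1514 0.1048]
230 [0.5177 0.1271 0.1091]
```

View pics/w7.png

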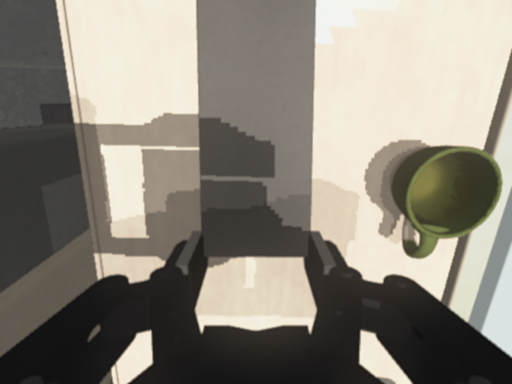

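View pics/s7.png

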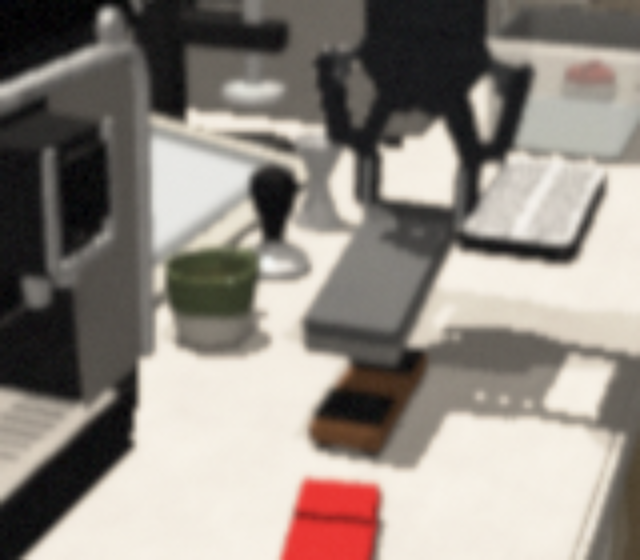

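```bash
python3 -m inch '50 -3 0 8 0;50 -8 0 18 0;50 -13 0 28 0;50 -17 0 36 0;50 -17 0 40 0;50 -17 0 42 0;53 -17 0 42 0;53.5 -17 0 42 0;53.5 -17 0 42 0' 20; python3 -c "
from h import *
st()"
```

```text
time_s: 12.58
position: [0.5196, 0.0969, 0.0535]
tool_rot: [[-0.028, 1.0, 0.0], [1.0, 0.028, 0.0], [0.0, 0.0, -1.0]]
ft_force: [-0.3, 0.9, -2.7]
grip_width: 0.0538
12.57 pos [0.5196 0.0969 0.0535] w 0.0538 F [-0.3  0.9 -2.7] T [-0.1   0.02 -0.02]
```

```bash
python3 -m inch '54.3 0 0 0 0;54.3 0 0 0 0;54.3 1 0 -4 0;54.3 2 0 -9 0;54.3 4 0 -14 0;54.3 6 0 -20 0;54.3 6 0 -20 0' 20;  python3 - <<'E'
from h import *
st()
im=env.get_image("wrist"); P=pts(im);cv2.imwrite("pics/w8.png",im["color"])
for v in (30,80,130,180,230): print(v,np.round(P[v,255],4))
E
```

```text
time_s: 13.45
position: [0.5196, 0.1029, 0.0739]
tool_rot: [[-0.028, 1.0, 0.001], [1.0, 0.028, -0.0], [-0.0, 0.001, -1.0]]
ft_force: [0.3, 0.3, -3.0]
grip_width: 0.0542
13.45 pos [0.5196 0.1029 0.0739] w 0.0542 F [ 0.3  0.3 -3. ] T [-0.13 -0.06  0.01]
30 [0.5156 0.2118 0.0555]
80 [0.5162 0.1876 0.0628]
130 [0.5169 0.1633 0.0702]
180 [0.5176 0.1392 0.0779]
230 [0.5182 0.1153 0.0855]
```

```bash
python3 -m inch '54.3 2 0 -6 0;54.3 5 0 -12 0;54.3 8 0 -18 0;54.3 11 0 -23 0;54.3 15 0 -29 0;54.3 20 0 -37 0;54.3 25.5 0 -44 0;54.3 25.5 0 -44 0' 20;  python3 - <<'E'
from h import *
st()
im=env.get_image("wrist"); P=pts(im);cv2.imwrite("pics/w9.png",im["color"])
for v in (30,80,130,180,230): print(v,np.round(P[v,255],4))
im=env.get_image("side");cv2.imwrite("pics/s9.png",cv2.resize(im["color"][120:260,180:340],None,fx=4,fy=4))
E
```

```text
time_s: 14.5
position: [0.5189, 0.1287, 0.118]
tool_rot: [[-0.028, 1.0, 0.001], [1.0, 0.028, -0.0], [-0.0, 0.001, -1.0]]
ft_force: [0.1, -0.8, -1.4]
grip_width: 0.0543
14.5 pos [0.5189 0.1287 0.118 ] w 0.0543 F [ 0.1 -0.8 -1.4] T [-0.28 -0.09 -0.03]
30 [ 5.143e-01  2.607e-01 -3.000e-04]
80 [0.5155 0.2167 0.0669]
130 [0.5163 0.1871 0.0886]
180 [0.517  0.1618 0.1095]
230 [0.5176 0.1398 0.1269]
```

View pics/s9.png

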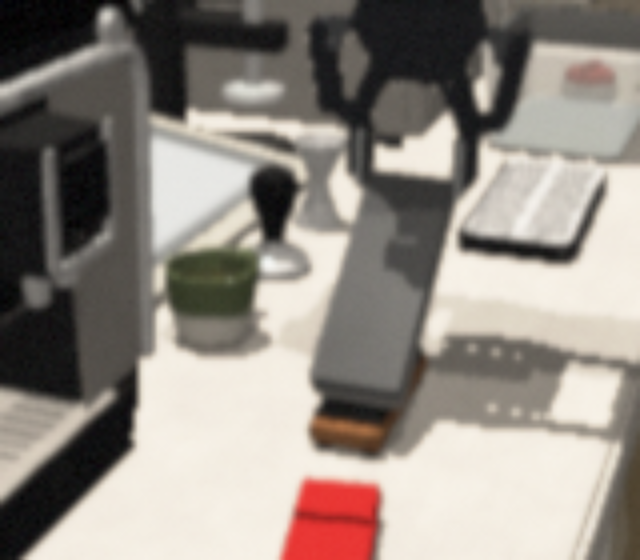

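```bash
python3 -m inch '54.3 6 0 -6.5 0;54.3 12 0 -12.5 0;54.3 18 0 -18 0;54.3 25 0 -23 0;54.3 32 0 -28 0;54.3 39 0 -32 0;54.3 46 0 -35.5 0;54.3 54 0 -39 0;54.3 62 0 -42 0;54.3 62 0 -42 0' 20;  python3 - <<'E'
from h import *
st()
im=env.get_image("wrist"); P=pts(im);cv2.imwrite("pics/w10.png",im["color"])
for v in (30,80,130,180,230): print(v,np.round(P[v,255],4))
im=env.get_image("side");cv2.imwrite("pics/s10.png",cv2.resize(im["color"][120:260,180:340],None,fx=4,fy=4))
E
```

```text
time_s: 15.85
position: [0.5169, 0.1909, 0.1595]
tool_rot: [[-0.029, 1.0, 0.0], [1.0, 0.029, 0.0], [0.0, 0.0, -1.0]]
ft_force: [-0.1, -0.5, -4.4]
grip_width: 0.0543
15.85 pos [0.5169 0.1909 0.1595] w 0.0543 F [-0.1 -0.5 -4.4] T [-0.14 -0.   -0.  ]
30 [0.5121 0.3271 0.0236]
80 [0.5131 0.2881 0.0012]
130 [0.5144 0.2436 0.0542]
180 [0.5152 0.216  0.1194]
230 [0.5157 0.1987 0.1609]
```

View pics/s10.png

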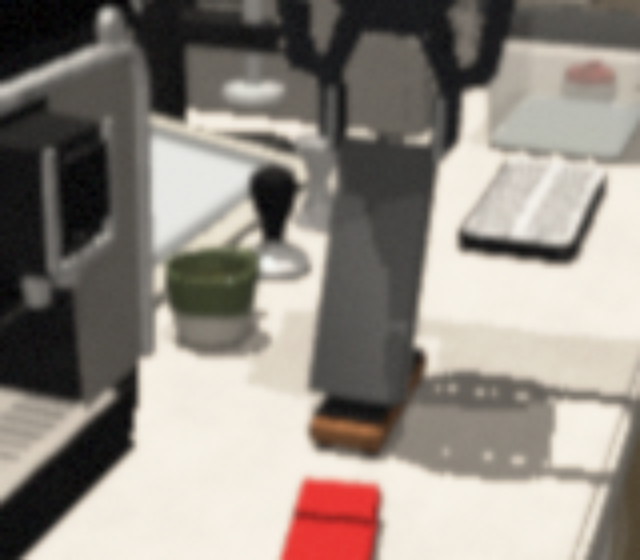

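View pics/w10.png

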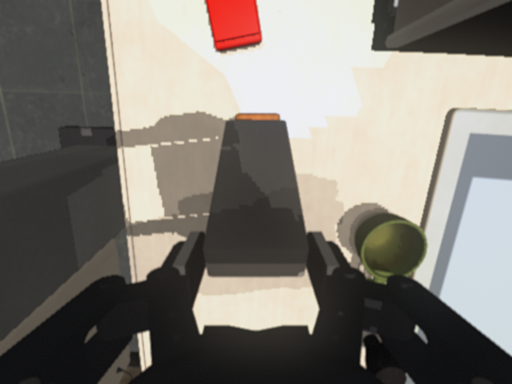

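```bash
python3 -m inch '54.1 0 0 -8 0;54.1 0 0 -20 0;54.1 -8 0 -30 0;54.1 -25 0 -30 0;54.1 -50 0 -30 0;54.1 -75 0 -30 0;54.1 -100 0 -30 0;54.1 -115 0 -30 0;54.1 -121 0 -28 0;54.1 -121 0 -25 0' 20; python3 -m inch '54.1 0 0 10 0;54.1 0 0 22 0;54.1 0 0 34 0;54.1 0 0 44 0;54.1 0 0 48 0;54.1 0 0 48 0' 20;  python3 - <<'E'
from h import *
st()
im=env.get_image("wrist"); P=pts(im);cv2.imwrite("pics/w11.png",im["color"])
for v in (80,130,180,230): print(v,np.round(P[v,255],4))
im=env.get_image("side");cv2.imwrite("pics/s11.png",cv2.resize(im["color"][120:260,180:340],None,fx=4,fy=4))
im=env.get_image("top");cv2.imwrite("pics/t11.png",cv2.resize(im["color"][140:280,100:300],None,fx=4,fy=4))
E
```

```text
time_s: 17.2
position: [0.5203, 0.0692, 0.1841]
tool_rot: [[-0.027, 1.0, -0.0], [1.0, 0.027, 0.0], [0.0, -0.0, -1.0]]
ft_force: [0.2, -0.2, -4.3]
grip_width: 0.0542
time_s: 17.95
position: [0.5205, 0.0693, 0.1364]
tool_rot: [[-0.028, 1.0, 0.0], [1.0, 0.028, 0.0], [0.0, 0.0, -1.0]]
ft_force: [-0.6, 0.6, -3.7]
grip_width: 0.0546
17.95 pos [0.5205 0.0693 0.1364] w 0.0546 F [-0.6  0.6 -3.7] T [-0.11  0.01  0.03]
80 [0.5169 0.1625 0.0241]
130 [ 5.181e-01  1.196e-01 -1.000e-04]
180 [0.5188 0.0921 0.0872]
230 [0.5193 0.0758 0.1351]
```

View pics/s11.png

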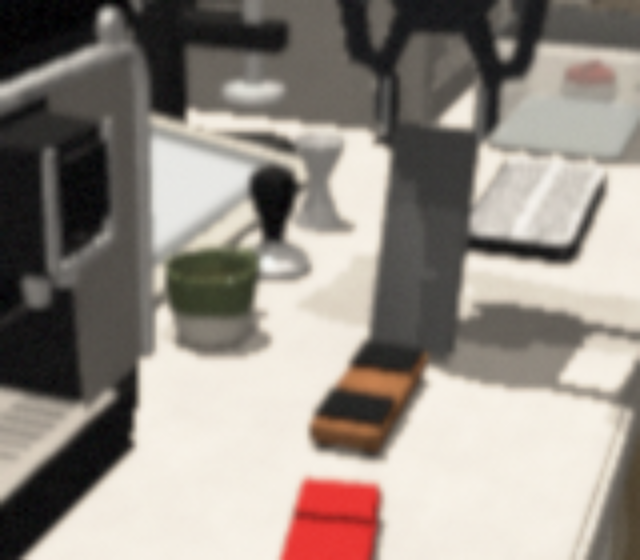

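View pics/w11.png

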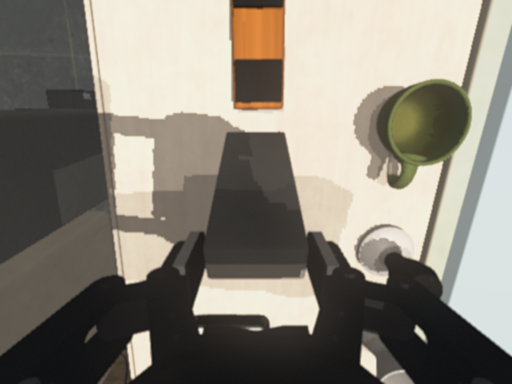

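```bash
python3 - <<'E'
from h import *
im=env.get_image("wrist"); P=pts(im)
for v in range(96,150,3): print(v,np.round(P[v,258],4))
B=P[10:105,225:295]; m=(B[...,2]>.018)&(B[...,2]<.03); q=B[m]; print(q[:,0].min(),q[:,0].max(),q[:,1].min())
E
```

```text
96 [0.5197 0.15   0.0239]
99 [0.5198 0.1475 0.0253]
102 [0.5198 0.1451 0.0241]
105 [0.52   0.1427 0.0193]
108 [0.52   0.1401 0.0191]
111 [ 5.203e-01  1.374e-01 -2.000e-04]
114 [0.5204 0.1346 0.0007]
117 [0.5205 0.1319 0.001 ]
120 [0.5206 0.1291 0.0006]
123 [ 0.5207  0.1263 -0.0007]
126 [ 5.207e-01  1.235e-01 -2.000e-04]
129 [5.208e-01 1.207e-01 3.000e-04]
132 [0.5208 0.1187 0.0103]
135 [0.5208 0.1166 0.0175]
138 [0.5208 0.1143 0.0213]
141 [0.5208 0.1124 0.0279]
144 [0.5208 0.1104 0.033 ]
147 [0.5208 0.1087 0.039 ]
0.4960080778747134 0.5409486023461971 0.14293370558233576
```

```bash
python3 -m inch '54.2 5 0 2 0;54.2 12 0 2 0;54.2 20 0 2 0;54.2 26 0 1.5 0;54.2 33 0 0.5 0;54.2 41 0 0 0;54.2 49 0 0 0;54.2 57 0 0.5 0;54.2 65 0 1 0;54.2 65 0 1 0' 20;  python3 - <<'E'
from h import *
st()
im=env.get_image("wrist"); P=pts(im);cv2.imwrite("pics/w12.png",im["color"])
for v in range(130,262,10): print(v,np.round(P[v,258],4))
im=env.get_image("side");cv2.imwrite("pics/s12.png",cv2.resize(im["color"][120:260,180:340],None,fx=4,fy=4))
E
```

```text
time_s: 19.4
position: [0.5186, 0.1349, 0.1356]
tool_rot: [[-0.029, 1.0, 0.001], [1.0, 0.029, 0.0], [0.0, 0.001, -1.0]]
ft_force: [0.5, -1.2, 5.4]
grip_width: 0.0542
19.4 pos [0.5186 0.1349 0.1356] w 0.0542 F [ 0.5 -1.2  5.4] T [-0.19  0.05 -0.02]
130 [0.5188 0.1869 0.0194]
140 [0.5191 0.1784 0.0231]
150 [0.5193 0.1697 0.0243]
160 [0.5196 0.1607 0.0242]
170 [0.5199 0.1515 0.0243]
180 [0.5202 0.141  0.0199]
190 [ 0.521   0.1251 -0.0011]
200 [0.5208 0.1229 0.0251]
210 [0.5203 0.1267 0.0624]
220 [0.5199 0.1301 0.0919]
230 [0.5196 0.1324 0.114 ]
240 [0.5194 0.134  0.1312]
250 [0.5191 0.1359 0.1466]
260 [0.5192 0.1323 0.1503]
```

View pics/s12.png

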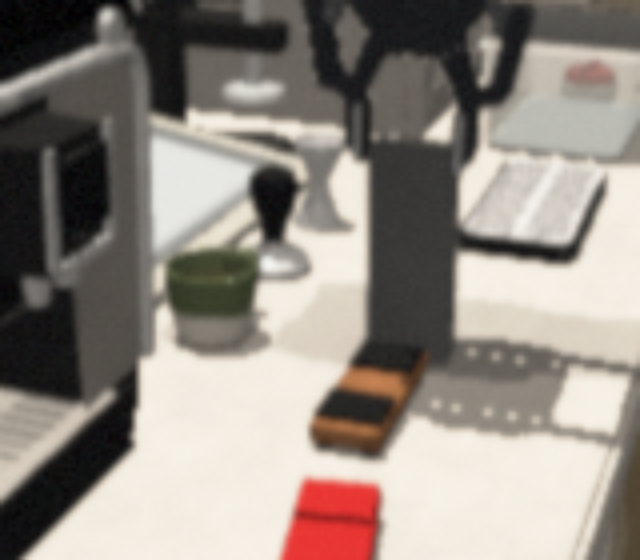

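View pics/w12.png

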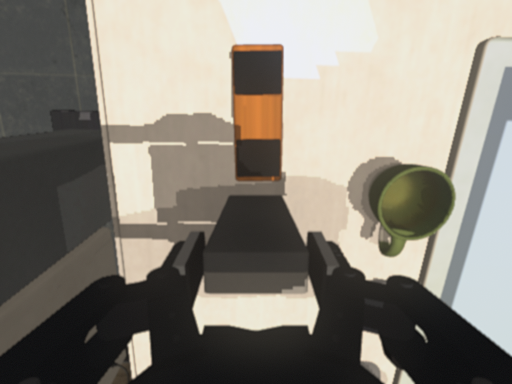

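```bash
python3 -m inch '54.2 7 0 1 0;54.2 14 0 2.5 0;54.2 22 0 4.5 0;54.2 31 0 8 0;54.2 40 0 11 0;54.2 49 0 14.5 0;54.2 57 0 18 0;54.2 68 0 25 0;54.2 78 0 32 0;54.2 78 0 32 0' 20;  python3 - <<'E'
from h import *
st()
im=env.get_image("side");cv2.imwrite("pics/s13.png",cv2.resize(im["color"][120:260,180:340],None,fx=4,fy=4))
im=env.get_image("top");cv2.imwrite("pics/t13.png",cv2.resize(im["color"][140:280,100:300],None,fx=4,fy=4))
im=env.get_image("wrist"); P=pts(im);cv2.imwrite("pics/w13.png",im["color"])
for v in range(200,300,10): print(v,np.round(P[v,258],4))
E
```

```text
time_s: 20.75
position: [0.5163, 0.2135, 0.103]
tool_rot: [[-0.029, 1.0, 0.0], [1.0, 0.029, 0.001], [0.001, 0.0, -1.0]]
ft_force: [0.7, 3.5, 4.8]
grip_width: 0.0541
20.75 pos [0.5163 0.2135 0.103 ] w 0.0541 F [0.7 3.5 4.8] T [0.54 0.01 0.01]
200 [0.518  0.2098 0.0193]
210 [0.5182 0.2009 0.0195]
220 [0.5185 0.1913 0.0182]
230 [0.5188 0.1828 0.0201]
240 [0.519  0.1752 0.024 ]
250 [0.5193 0.1657 0.0241]
260 [0.5169 0.2111 0.1195]
270 [0.5171 0.207  0.122 ]
280 [0.5171 0.2029 0.1245]
290 [0.5172 0.1998 0.1282]
```

View pics/s13.png

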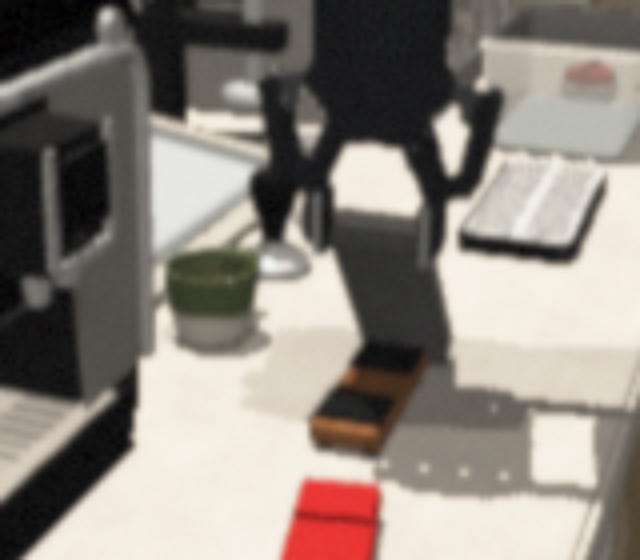

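View pics/w13.png

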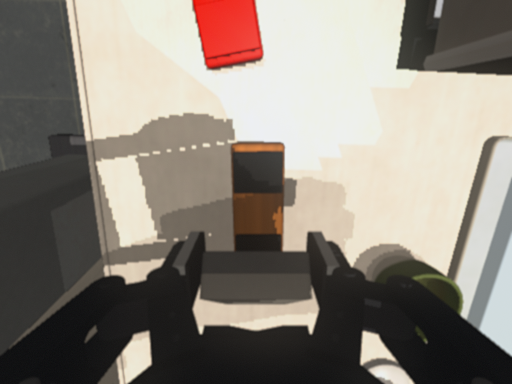

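View pics/t13.png

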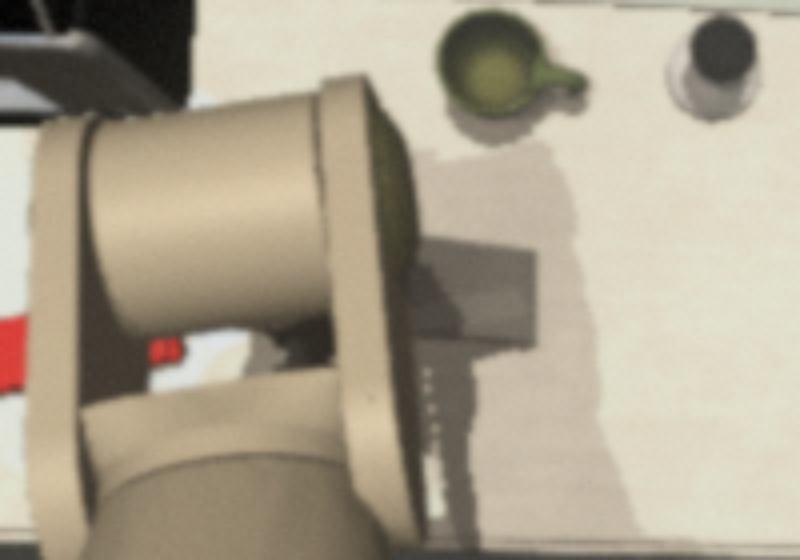

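```bash
python3 -m inch '54.2 7 0 5 0;54.2 14 0 13 0;54.2 21 0 21 0;54.2 27 0 29 0;54.2 31 0 36 0;54.2 35 0 43 0;54.2 38 0 50 0;54.2 40 0 57 0;54.2 40 0 57 0' 20;  python3 - <<'E'
from h import *
st()
im=env.get_image("side");cv2.imwrite("pics/s14.png",cv2.resize(im["color"][120:260,180:340],None,fx=4,fy=4))
im=env.get_image("top");cv2.imwrite("pics/t14.png",cv2.resize(im["color"][140:280,100:300],None,fx=4,fy=4))
P=pts(im)
for u in range(204,240,3): print(u,np.round(P[213,u],4))
E
```

```text
time_s: 22.02
position: [0.5151, 0.2522, 0.0458]
tool_rot: [[-0.028, 1.0, -0.001], [1.0, 0.028, -0.0], [-0.0, -0.001, -1.0]]
ft_force: [0.5, -0.3, -0.3]
grip_width: 0.0548
22.02 pos [0.5151 0.2522 0.0458] w 0.0548 F [ 0.5 -0.3 -0.3] T [-0.17 -0.01  0.04]
204 [0.5166 0.1701 0.0552]
207 [0.5167 0.1632 0.0557]
210 [0.5173 0.1568 0.0501]
213 [0.5174 0.1498 0.0508]
216 [0.5179 0.1432 0.0465]
219 [0.5181 0.1364 0.0461]
222 [0.5183 0.1294 0.046 ]
225 [0.5189 0.1227 0.0407]
228 [0.519  0.1158 0.041 ]
231 [0.5197 0.109  0.0354]
234 [0.5199 0.102  0.0348]
237 [ 0.5232  0.0954 -0.0006]
```

View pics/s14.png

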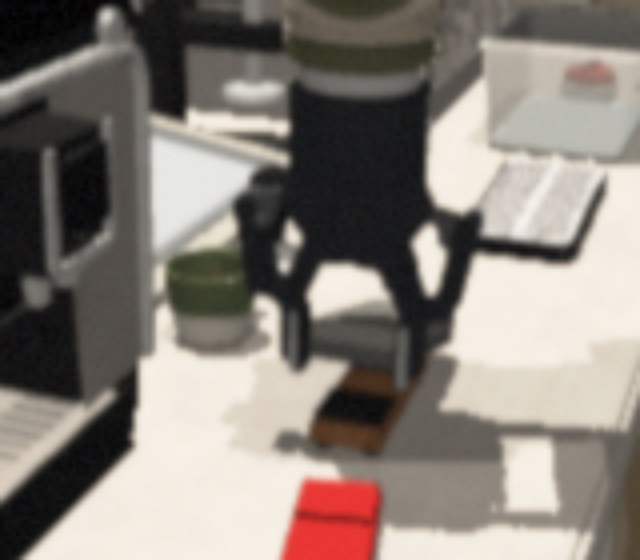

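View pics/t14.png

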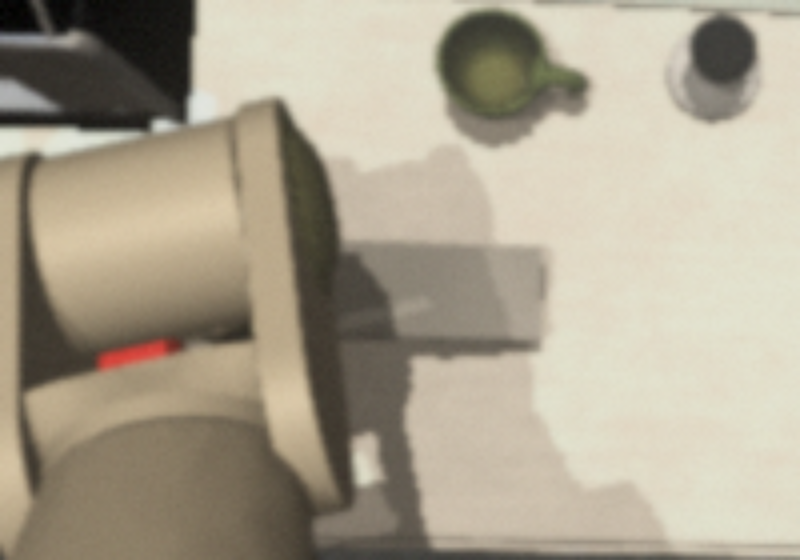

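```bash
python3 -m inch '54.2 2 0 5 0;54.2 3 0 10 0;54.2 4 0 15 0;54.2 5 0 19 0;54.2 5 0 22 0;54.2 5 0 24 0;54.2 5 0 25 0;54.2 5 0 25 0' 20;  python3 - <<'E'
from h import *
st()
im=env.get_image("side");cv2.imwrite("pics/s15.png",cv2.resize(im["color"][120:260,180:340],None,fx=4,fy=4))
im=env.get_image("top")
P=pts(im)
for u in range(198,240,3): print(u,np.round(P[213,u],4))
E
```

```text
time_s: 23.12
position: [0.5151, 0.2573, 0.0213]
tool_rot: [[-0.028, 1.0, 0.0], [1.0, 0.028, 0.0], [0.0, 0.0, -1.0]]
ft_force: [-0.9, 2.5, 0.9]
grip_width: 0.0543
23.12 pos [0.5151 0.2573 0.0213] w 0.0543 F [-0.9  2.5  0.9] T [ 0.1  -0.    0.04]
198 [0.5168 0.1844 0.0495]
201 [0.517  0.1776 0.0488]
204 [0.517  0.1706 0.0496]
207 [0.5176 0.1641 0.045 ]
210 [0.5174 0.1569 0.0489]
213 [0.5178 0.1502 0.0459]
216 [0.5179 0.1432 0.0473]
219 [0.5181 0.1363 0.0467]
222 [0.5181 0.1294 0.0477]
225 [0.5185 0.1225 0.0455]
228 [0.5186 0.1156 0.0453]
231 [0.5189 0.1087 0.0444]
234 [0.5189 0.1017 0.0457]
237 [ 0.5232  0.0954 -0.001 ]
```

View pics/s15.png

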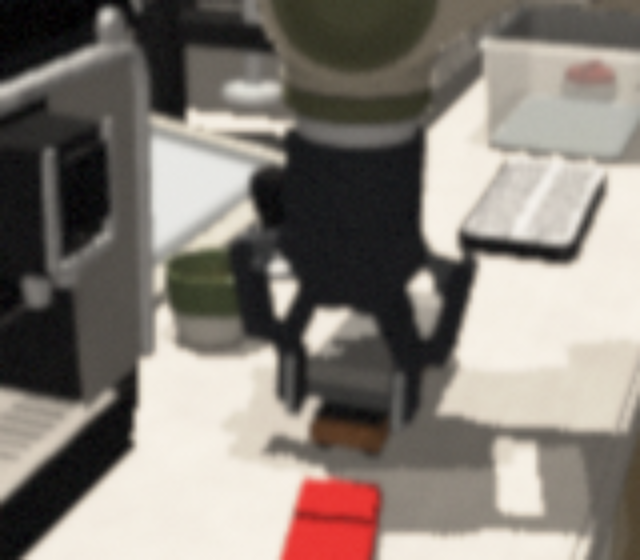

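```bash
python3 -m inch '54.2 0 0 1 0;54.2 0 0 1.5 0;55 0 0 1.5 0;57 0 0 1.5 0;65 0 0 1 0;85 0 0 1 0;85 0 0 0 0;85 0 0 -15 0;85 0 0 -35 0;85 0 0 -50 0' 20; python3 -m inch '85 -20 0 -3 0;85 -50 0 -3 0;85 -80 0 -3 0;85 -110 0 -3 0;85 -150 0 -3 0;85 -150 0 -3 0'; python3 - <<'E'
from h import *
st()
im=env.get_image("wrist"); P=pts(im); Z=P[...,2];cv2.imwrite("pics/w16.png",im["color"])
m=(Z>.04)&(Z<.056)&(abs(P[...,1]-.1965)<.12)&(abs(P[...,0]-.52)<.045); q=P[m]
print(m.sum(),cv2.minAreaRect((q[:,:2]*1000).astype(np.float32)))
A=np.c_[q[:,:2],np.ones(len(q))]; print(np.linalg.lstsq(A,q[:,2],rcond=None)[0])
E
```

```text
time_s: 24.48
position: [0.5154, 0.2574, 0.0731]
tool_rot: [[-0.028, 1.0, 0.002], [1.0, 0.028, 0.0], [0.0, 0.002, -1.0]]
ft_force: [0.8, -0.1, 0.1]
grip_width: 0.0849
time_s: 25.22
position: [0.519, 0.1045, 0.0741]
tool_rot: [[-0.024, 1.0, -0.001], [1.0, 0.024, -0.0], [-0.0, -0.001, -1.0]]
ft_force: [0.2, 1.1, -0.5]
grip_width: 0.0847
25.23 pos [0.519  0.1045 0.0741] w 0.0847 F [ 0.2  1.1 -0.5] T [ 0.01 -0.01  0.01]
21570 ((516.7305908203125, 165.7005615234375), (55.419586181640625, 128.14248657226562), 1.534516453742981)
[0.00067053 0.00072908 0.04689299]
```

View pics/w16.png

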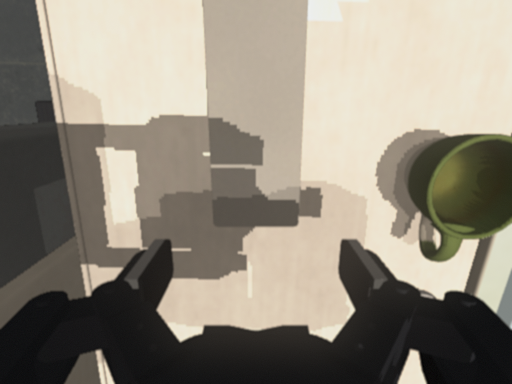

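```bash
python3 -m inch '85 25 0 0 0;85 55 0 0 0;85 72 0 5 0;85 72 0 20 0;85 72 0 35 0;85 72 0 47 0;85 72 0 54 0;85 72 0 54 0' 60; python3 -m inch '45 0 0 0 0;45 0 0 0 0;45 0 0 0 0;45 0 0 0 0;45 0 0 0 0;45 0 0 0 0;45 0 0 0 0' 60; python3 -m inch '45 0 0 -4 0;45 0 0 -12 0;45 0 0 -24 0;45 0 0 -40 0;45 0 0 -60 0;45 0 0 -80 0;45 0 0 -95 0;45 0 0 -105 0;45 0 0 -108 0;45 0 0 -108 0';python3 - <<'E'
from h import *
o=st(); print(np.round(o["q"],1))
im=env.get_image("wrist"); P=pts(im);cv2.imwrite("pics/w17.png",im["color"])
q=P[80:220:10,255]; print(np.round(q,4))
im=env.get_image("side");cv2.imwrite("pics/s17.png",cv2.resize(im["color"][120:260,180:340],None,fx=4,fy=4))
im=env.get_image("top"); P=pts(im);Z=P[...,2]
m=(Z>.01)&(Z<.04); m[:, :305]=0;m[:,415:]=0;m[:198]=0;m[252:]=0
r=cv2.minAreaRect((P[m][:,:2]*1000).astype(np.float32)); print(r)
E
```

```text
time_s: 26.28
position: [0.5172, 0.179, 0.0198]
tool_rot: [[-0.027, 1.0, -0.001], [1.0, 0.027, -0.0], [-0.0, -0.001, -1.0]]
ft_force: [-0.4, -0.1, 0.2]
grip_width: 0.085
time_s: 27.15
position: [0.5176, 0.1793, 0.021]
tool_rot: [[-0.028, 1.0, 0.001], [1.0, 0.028, 0.0], [0.0, 0.001, -1.0]]
ft_force: [-1.1, -0.1, 5.9]
grip_width: 0.0537
time_s: 28.4
position: [0.517, 0.1793, 0.128]
tool_rot: [[-0.028, 1.0, -0.001], [1.0, 0.028, -0.0], [-0.0, -0.001, -1.0]]
ft_force: [-0.8, -0.2, -4.5]
grip_width: 0.054
28.4 pos [0.517  0.1793 0.128 ] w 0.054 F [-0.8 -0.2 -4.5] T [-0.01  0.01  0.01]
[ 6.7 27.1 84.1  0.  68.9  5.1]
[[ 5.133e-01  2.739e-01 -1.200e-03]
 [ 5.135e-01  2.654e-01 -2.000e-04]
 [ 5.138e-01  2.565e-01  1.780e-02]
 [ 5.142e-01  2.497e-01  1.544e-01]
 [ 5.143e-01  2.459e-01  1.552e-01]
 [ 5.144e-01  2.419e-01  1.545e-01]
 [ 5.145e-01  2.379e-01  1.536e-01]
 [ 5.146e-01  2.339e-01  1.543e-01]
 [ 5.147e-01  2.298e-01  1.545e-01]
 [ 5.149e-01  2.254e-01  1.538e-01]
 [ 5.150e-01  2.214e-01  1.550e-01]
 [ 5.151e-01  2.167e-01  1.538e-01]
 [ 5.152e-01  2.122e-01  1.541e-01]
 [ 5.153e-01  2.073e-01  1.532e-01]]
((498.7172546386719, -200.47593688964844), (93.4887466430664, 218.8478546142578), 1.1747034788131714)
```

View pics/s17.png

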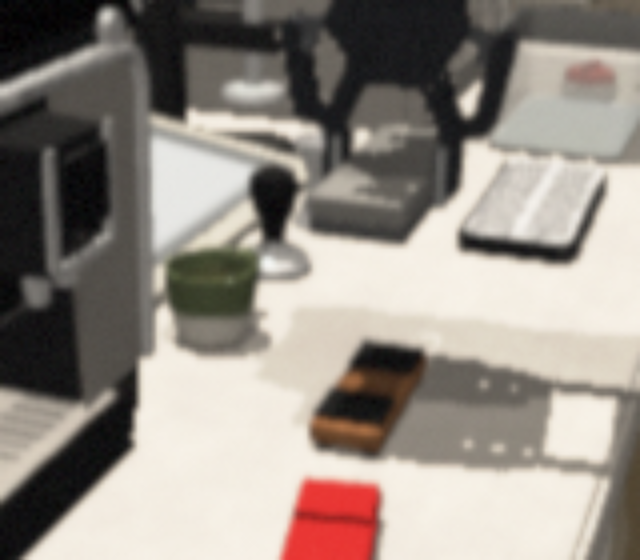

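View pics/w17.png

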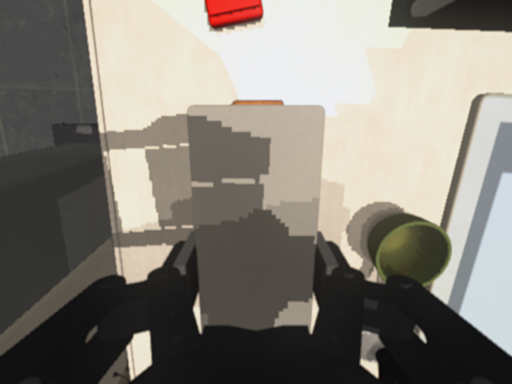

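```bash
python3 -c "
from h import *
go(.499,-.198,.116,1.3)"
```

```text
28.55 pos [0.517  0.1792 0.1278] w 0.0544 F [ 0.1 -0.  -3.9] T [ 0.04 -0.02  0.02]
rows: d [-376.6  -28.4   11.8] turn 0.3
```

```bash
python3 -m inch '45 -8 -1 0 0;45 -30 -2 0 0;45 -65 -5 0 0;45 -105 -8 0 0;45 -145 -11 0 0;45 -185 -14 0 0;45 -225 -17 0 0;45 -260 -20 0 0;45 -295 -22 0 0;45 -320 -24 0 0.3' 60; python3 -m inch '45 -20 -1.5 3 0;45 -37 -3 6 0;45 -48 -4 9 0;45 -54 -4.5 11 0;45 -56.5 -4.5 12 0;45 -56.5 -4.5 12 0;45 -56.5 -4.5 12 0;45 -56.5 -4.5 12 0'; python3 - <<'E'
from h import *
o=st(); print(np.round(o["qvel"],2))
im=env.get_image("wrist"); P=pts(im);cv2.imwrite("pics/w18.png",im["color"]); Z=P[...,2]
m=(Z>.125)&(Z<.16)&(abs(P[...,0]-.5)<.026)&(P[...,1]>-.19); m[250:]=0; q=P[m]
A=np.c_[q[:,:2],np.ones(len(q))]; print("wrist plane",np.linalg.lstsq(A,q[:,2],rcond=None)[0], q[:,1].max(), np.median(q[:,2]))
im=env.get_image("top"); P=pts(im);Z=P[...,2];cv2.imwrite("pics/t18.png",cv2.resize(im["color"][130:280,250:450],None,fx=4,fy=4))
im=env.get_image("side");cv2.imwrite("pics/s18.png",cv2.resize(im["color"][100:230,220:370],None,fx=4,fy=4))
for nm,(u0,u1,v0,v1) in dict(mug=(205,250,140,175),tamp=(268,292,142,170),jig=(313,340,142,170)).items():
    m=np.zeros_like(Z,bool); m[v0:v1,u0:u1]=1; m&=(Z>.01)&(Z<.1); print(nm,cv2.minAreaRect((P[m][:,:2]*1000).astype(np.float32))[0])
E
```

```text
time_s: 29.8
position: [0.5017, -0.1431, 0.1282]
tool_rot: [[-0.021, 1.0, -0.0], [1.0, 0.021, -0.0], [-0.0, -0.0, -1.0]]
ft_force: [0.7, 0.2, -4.8]
grip_width: 0.0538
time_s: 30.8
position: [0.499, -0.1976, 0.1164]
tool_rot: [[-0.023, 1.0, 0.0], [1.0, 0.023, -0.0], [-0.0, 0.0, -1.0]]
ft_force: [-0.4, 0.7, -3.8]
grip_width: 0.0541
30.8 pos [ 0.499  -0.1976  0.1164] w 0.0541 F [-0.4  0.7 -3.8] T [-0.07  0.04  0.05]
[-0.18  0.07 -0.01 -0.05 -0.11  0.04]
wrist plane [0.00028995 0.00055981 0.14266467] -0.12472485061791934 0.1427249906141001
mug (663.2852783203125, 113.30455017089844)
tamp (666.8827514648438, -4.310047149658203)
jig (671.6774291992188, -119.48187255859375)
```

View pics/w18.png

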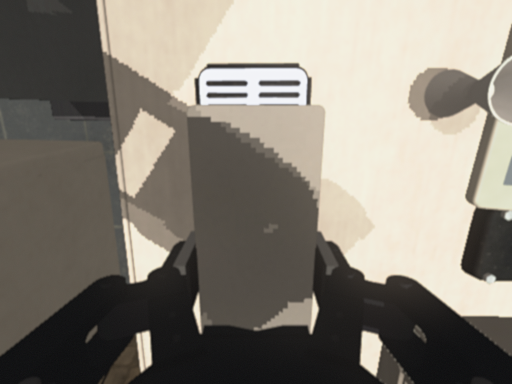

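View pics/t18.png

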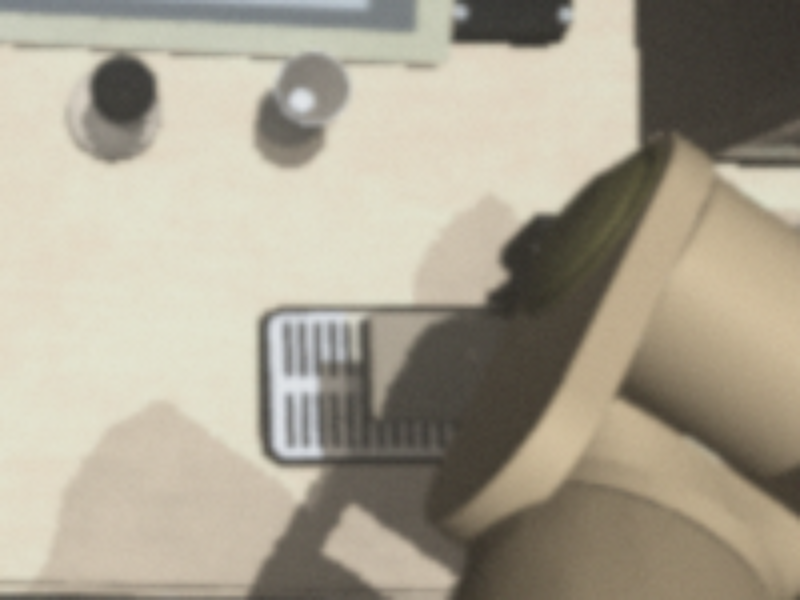

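View pics/s18.png

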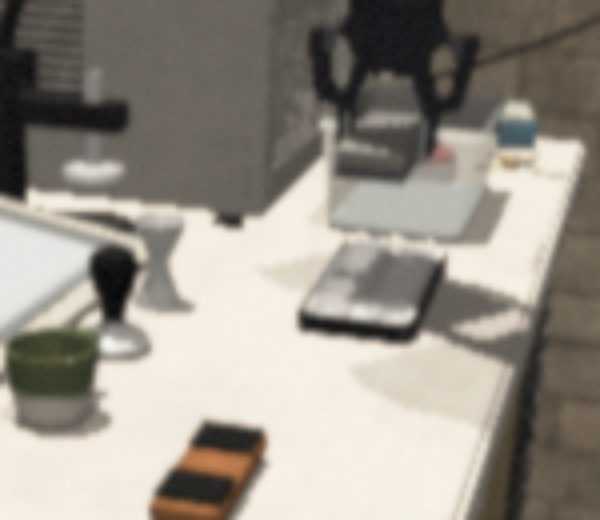

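```bash
python3 -m inch '45 0 0 0 0;45 0 0 0 0;45 0 0 0 0;45 0 0 0 0' 60; python3 -c "
from h import *
o=st(); print(np.round(o['qvel'],2)); print(env.close_job())"
```

```text
time_s: 31.45
position: [0.4989, -0.1979, 0.1163]
tool_rot: [[-0.023, 1.0, -0.0], [1.0, 0.023, 0.0], [0.0, -0.0, -1.0]]
ft_force: [0.2, -0.2, -3.6]
grip_width: 0.0537
31.45 pos [ 0.4989 -0.1979  0.1163] w 0.0537 F [ 0.2 -0.2 -3.6] T [-0.    0.02 -0.02]
[-0.02 -0.   -0.01  0.02 -0.02 -0.08]
the job is handed in; nothing more can be done
None
```

The stone is turned over and held over the middle of the drip tray. I handed the job in at 31.5 s. No verdict is reported, so success rests on my own checks below.

**What I did:** The tool could only shift and turn about its own axis, so I turned the stone by letting it pivot in lightly closed pads.
- A first grip on the left part lifted the stone level without letting it pivot, so I set it back and gripped it near its right end instead.
- I lifted that end in an arc with the other end resting on the base, up to about 67°. I then stood the stone on the counter beside the base, leaned it over the base's edge and lowered it flat, upside down.
- I gripped it again at its middle with 60 N and carried it over the tray.

**Last checks:**

| Check | Result |
|---|---|
| Stone level | within about 0.1° |
| Stone centre | about (0.499, -0.200), height about 0.131 m |
| Tray centre | (0.499, -0.200), measured before the carry; afterwards the stone and arm hid most of it |
| Air above the tray | about 10 cm |
| Length of stone against tray | within about 0.2° |
| Wrist force | -3.6 N, close to the stone's weight |
| Joint speeds | near zero |
| Mug, tamper, jigger | within 1 mm of where they started |

**Not as planned:**
- While tightening the grip to shift the stone, the lower force setting did not loosen it again. The stone rose once without pivoting, so I lowered it back onto the base and freed it by opening the jaws slightly.
- On the counter, the stone's foot stuck by friction and pivoted there before reaching the base's face. The turn still worked.

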